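# Seal the nail salon's storage jars

## Task

Close the two white jars: put each bamboo lid on the jar of its own size and press it down until it is fully home, with the lid's disc flat on the jar's rim and the pink seal collar pushed right down by the lid. Press only on the lids, not on the jars or collars, leave the other things on the table standing where they are, and let go of both lids.

Things in the scene. Friction and masses are not known exactly. Their poses are not given: they have to be found in the camera images.
- jar_big: big jar: white ceramic, round, open-topped, 110 mm outside diameter, 110 mm tall, fixed to the table; neck 100 mm in diameter outside, mouth 90 mm inside. A pink silicone seal collar, 110 mm outside, 100 mm inside, 14 mm tall, sits around the neck. Origin: centre of the jar's underside, z up
- jar_small: small jar: white ceramic, round, open-topped, 82 mm outside diameter, 85 mm tall, fixed to the table; neck 72 mm in diameter outside, mouth 62 mm inside. A pink silicone seal collar, 82 mm outside, 72 mm inside, 14 mm tall, sits around the neck. Origin: centre of the jar's underside, z up
- rim_big (a point): centre of the big jar's mouth at the height of its ceramic rim, 110 mm above the table
- rim_small (a point): centre of the small jar's mouth at the height of its ceramic rim, 85 mm above the table
- lid_big: big lid: bamboo disc, 112 mm diameter, 10 mm thick; below it a tapered boss 82 mm wide, 8 mm deep; on top a black upright round knob, 30 mm diameter, 40 mm tall. About 160 g; starts lying on its boss on the table, knob up. Origin: centre of the boss's underside, z up (disc from z = 8 to 18 mm, knob top at 58 mm). Fully home, the origin is 8 mm below its jar's rim point
- lid_small: small lid: bamboo disc, 84 mm diameter, 10 mm thick; below it a tapered boss 54 mm wide, 8 mm deep; on top a black upright round knob, 30 mm diameter, 40 mm tall. About 100 g; starts lying on its boss on the table, knob up. Origin: centre of the boss's underside, z up (disc from z = 8 to 18 mm, knob top at 58 mm). Fully home, the origin is 8 mm below its jar's rim point
- knob_big (a point): centre of the top of the big lid's knob
- knob_small (a point): centre of the top of the small lid's knob
- seal_big (a joint): how far the big jar's pink seal collar has been pushed down: 0 = fully up, standing 10 mm above the jar's rim; 0.010 m = fully down, level with the rim. It starts between 0 and 0.003, slides down stiffly (about 12 N, pressed slowly; more if fast) and stays where it is left; the lid's own weight does not move it
- seal_small (a joint): how far the small jar's pink seal collar has been pushed down: 0 = fully up, standing 10 mm above the jar's rim; 0.010 m = fully down, level with the rim. It starts between 0 and 0.003, slides down stiffly (about 12 N, pressed slowly; more if fast) and stays where it is left; the lid's own weight does not move it
- polish0: bystander: standing navy blue nail polish bottle with a black cap, 34 mm in diameter, 88 mm tall. Origin: centre of its underside
- polish1: bystander: standing red nail polish bottle with a black cap, 34 mm in diameter, 88 mm tall. Origin: centre of its underside
- polish2: bystander: standing lilac nail polish bottle with a black cap, 34 mm in diameter, 88 mm tall. Origin: centre of its underside
- polish3: bystander: standing black nail polish bottle with a black cap, 34 mm in diameter, 88 mm tall. Origin: centre of its underside
- gelpot: bystander: closed lilac gel pot with a white cap, 60 mm in diameter, 42 mm tall. Origin: centre of its underside
- file: bystander: pink nail file lying flat, 175 x 24 x 6 mm, long axis x. Origin: centre of its underside

How it is judged:
By the outcome, as a careful person would: the job done as asked, in the order asked, and still so for the second after the job is handed in, with the robot touching nothing.
It also fails if it takes over 69 s, if anything falls off the work surface, if the arm or the gripper's body presses on something with over 40 N, if the wrist force passes 120 N, or if a joint passes its speed limit or range.

## Robot

A 6-joint arm with a two-finger parallel gripper is mounted at the origin on the work surface. World frame = base frame: x ahead of the robot, y to its left, z up, the work surface at z = 0. Lengths are in m, angles in degrees, forces in N, time in s.
With the tool pointing down it reaches from about 0.225 to 0.875 m from the base axis. Payload 3.4 kg.
Tool frame: the origin (TCP) lies between the finger pads; the fingertips stand 8 mm ahead of it and the grasp point (between the pads) lies 11 mm behind it; z points along the fingers, y is the line along which they close (so a half turn about z gives the same grasp; the last joint's range is limited). The gripper opens to 85 mm and grips with 20 to 120 N. Pads are 22 mm wide; open, the fingers measure 114 mm over their backs; the gripper's body (76 mm by 85 mm) begins 54 mm behind the grasp point. The pads swing forward as they close: fully open they stand 13 mm farther back than shut.
Start: joints at [-83.308, 15.808, 86.224, -0, 77.962, -6.933], TCP at [0.135, -0.559, 0.239] pointing down, gripper open.
Joint ranges: [-165.64, 165.64], [-43.16, 119.46], [12.63, 154.43], [-67.54, 247.53], [6.08, 155.33], [-154.97, 154.97]. Speed limits (degrees/s): [147.25, 147.25, 180, 180, 180, 180].

## Interface

Orientations are given as [roll, pitch, yaw] about the fixed x, y, z axes, in that order (R = Rz(yaw) Ry(pitch) Rx(roll)).
In Python, from cell import get_obs, camera, get_calibration, job_done, look_for, outline_of, pinpoint gives the robot as it stands.
- The arm moves only by the tool move_arm, never from a script. Its argument "rows" is a list of rows, each a list of 5 numbers: the opening, from 0 (shut) to 1 (fully open), then the shift along the tool's x, y, z in mm, then the turn about the tool's z in rad. A call has 1 to 10 rows; each row is the pose to reach, as a shift and turn from the pose commanded when the call began, along the tool's axes at that moment; what a row does not reach only later rows make up. A row lasts 1/8 s, in which the tool goes at most 62.5 mm and 10.7 degrees, less where a joint would pass 70% of its speed; a pose out of reach is approached as far as the arm can. A call with a gripper value outside its range is refused whole. The fingers move at their own pace and stop on an object; the grip force is fixed at half the most. Time passes only in rows, so rows that repeat a pose let the fingers close. It gives the time, the measured TCP pose, the force, the opening and the grip force at its end, in the units of the state.
- get_obs(): the state, without advancing time (a new reading comes with each control period).
- camera(name): name is "side" or "top"; returns (picture, depth): 480x640x3 uint8, red, green, blue; 480x640 float32, m along the optical axis (not along the pixel's ray), 0 where there is no reading.
- get_calibration(name): a dict with "K" (3x3 intrinsics, pixels), "k1" (the pictures are not rectified: a ray, as slopes to the right and down, at radius r is drawn at 1 + k1 r^2 times it, then the intrinsics apply), "R" (3x3) and "t" (3): a world point X has camera coordinates R X + t. Camera axes: x right, y down, z forward; pixel columns grow to the right and rows downward; lengths in m; the calibration is good to about 2 mm. A picture is of the moment at which its call begins. get_calibration takes no time and is no camera call.
- job_done(): hands the job in; it is judged then, once.
Trained networks look in the newest picture that a camera, given by its name, has taken for a name from the list of things; names that differ only in an ending like _2 or _b are one class to them, and where a whole thing is asked for, a point or a joint stands for the part that bears it (a point fixed in the world has none). Each returns a list of dicts, best first, with "p" (0 to 1); they miss things now and then, are a little off and sometimes report something else, mostly with a low value. They report only what shows in the picture. A call takes as long as a camera call.
- look_for(target, camera): "xyz" ([x, y, z] in m, in world coordinates, good to about 4 mm: the middle of the surface that is visible of it).
- outline_of(target, camera): "pixels" (480x640 bool, what is visible of it).
- pinpoint(target, camera): "xyz" ([x, y, z] in m, in world coordinates, good to about 4 mm: a listed point, or the origin of a listed thing).
The state is a dict: "time_s": time; "joint_pos": joint angles; "qvel": joint speeds; "effort": joint torques, N m; "tcp_pos": TCP position; "tcp_rot": TCP orientation; "contact_force": force on the tool from outside, world axes, zero at the start; "ft_torque": the same for the moment, N m; "gripper_width": finger opening in m; "finger_force": force on a finger pad.
Only numpy, scipy, OpenCV 4.12 (cv2) and the standard library are available. Lean on these libraries where they do the work, as an engineer would, in place of code of your own. Each camera call takes 0.05 s, during which the arm holds its last target. There are 200 camera calls.

## Working session

There is one attempt and no reset: what is moved stays moved. The work goes in short steps, Python scripts to look and compute and a tool call to move; the robot and the scene stay as the last step left them, time stands still between calls to the robot, and variables do not carry over. Pictures are saved under pics/ and viewed, at most 10 in all, crops included, and the job is handed in when it is done.

Besides the shell and the picture viewer there is one more tool, called as name([rows], argument=value, ...), one row to a line, values as JSON. move_arm: Moves the arm, as the interface text tells. Its arguments: {"type":"object","properties":{"rows":{"type":"array"}},"required":["rows"]}

```bash
mkdir -p pics; ls; cat > h.py <<'E'
import numpy as np, cv2
from cell import *
def save(n,f):
    p,d=camera(n); cv2.imwrite('pics/'+f,p[:,:,::-1]); return p,d
def proj(n,X):
    c=get_calibration(n); v=np.array(c['R'])@np.array(X)+np.array(c['t']); s=v[:2]/v[2]
    s=s*(1+c['k1']*(s@s)); K=np.array(c['K']); return K[:2,:2]@s+K[:2,2]
def cloud(n,d):
    c=get_calibration(n);K=np.array(c['K']);v,u=np.mgrid[:480,:640]
    x=(u-K[0,2])/K[0,0];y=(v-K[1,2])/K[1,1];a,b=x.copy(),y.copy()
    for _ in range(8):
        f=1+c['k1']*(a*a+b*b);a,b=x/f,y/f
    P=np.stack([a*d,b*d,d],-1)-np.array(c['t'])
    return P@np.array(c['R'])
def fitc(xy):
    A=np.c_[2*xy,np.ones(len(xy))];s=np.linalg.lstsq(A,(xy**2).sum(1),rcond=None)[0]
    return s[:2],np.sqrt(s[2]+s[:2]@s[:2])
E
python3 - <<'E'
from h import *
for n in('top','side'):
    save(n,n+'0.png'); c=get_calibration(n);print(n,-np.array(c['R']).T@np.array(c['t']),c['k1'])
    for t in 'jar_big jar_small lid_big lid_small knob_big knob_small rim_big rim_small polish0 polish1 polish2 polish3 gelpot file'.split():
        print(t,[(np.round(r['xyz'],3).tolist(),round(r['p'],2)) for r in pinpoint(t,n)[:2]])
print(get_obs())
E
```

```text
pics
top [0.34304844 0.05007962 1.20092513] -0.03156342969229707
jar_big [([0.607, 0.235, 0.002], 0.83)]
jar_small []
lid_big [([0.458, -0.311, -0.002], 0.62)]
lid_small [([0.493, 0.079, -0.002], 0.96), ([0.614, -0.098, -0.0], 0.28)]
knob_big [([0.461, -0.314, 0.06], 0.63), ([0.555, 0.441, 0.001], 0.26)]
knob_small []
rim_big [([0.612, 0.232, 0.11], 0.81)]
rim_small [([0.617, -0.096, 0.086], 0.82), ([0.461, 0.2, 0.003], 0.15)]
polish0 [([0.649, -0.279, 0.003], 0.72), ([0.661, 0.062, -0.001], 0.66)]
polish1 [([0.649, -0.279, 0.003], 0.72), ([0.661, 0.062, -0.001], 0.66)]
polish2 [([0.649, -0.279, 0.003], 0.72), ([0.661, 0.062, -0.001], 0.66)]
polish3 [([0.649, -0.279, 0.003], 0.72), ([0.661, 0.062, -0.001], 0.66)]
gelpot [([0.427, 0.305, 0.001], 0.84)]
file [([0.552, 0.44, -0.003], 0.73), ([0.646, -0.281, 0.003], 0.56)]
side [ 0.24600181 -0.71601923  0.73479908] -0.11839899847152459
jar_big [([0.614, 0.231, 0.003], 0.56)]
jar_small [([0.619, -0.096, -0.002], 0.9)]
lid_big [([0.462, -0.312, 0.001], 0.59)]
lid_small [([0.492, 0.08, -0.001], 0.78)]
knob_big [([0.455, -0.31, 0.059], 0.77)
[... 572 characters left out ...]
002], 0.6)]
{'time_s': 1.5, 'joint_pos': array([-8.33070606e+01,  1.58078537e+01,  8.62216725e+01, -4.66959811e-04,
        7.79604393e+01, -6.93270739e+00]), 'qvel': array([ 0.05999189,  0.1297254 , -0.03387981, -0.06184914, -0.09405028,
       -0.08855344]), 'effort': array([ 3.27815196e-04, -4.16652954e+01, -2.46094894e+01, -2.08300512e-04,
        1.97642166e-04,  2.22305886e-06]), 'tcp_pos': array([ 0.13545757, -0.55888627,  0.23934767]), 'tcp_rot': array([1.79990094e+02, 1.66457002e-03, 1.36257440e+01]), 'contact_force': array([ 0.27137246,  1.78622649, -0.07868597]), 'ft_torque': array([ 0.05028206, -0.0492204 ,  0.03406426]), 'finger_force': 0.0, 'gripper_width': 0.08534227068948745}
```

```bash
python3 -c "
import cv2,numpy as np
print(cv2.imread('pics/top0.png').shape)"
```

```text
(480, 640, 3)
```

View pics/top0.png

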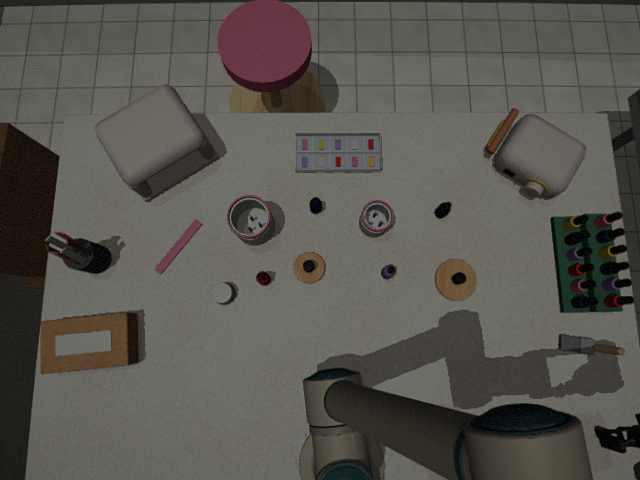

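View pics/side0.png

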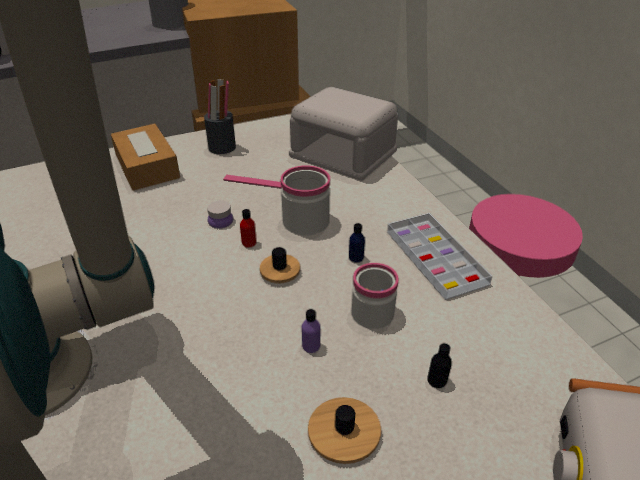

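The top view shows the big jar at (250,218), the small jar at (377,217), the small lid at (309,267) and the big lid at (456,279). The side view agrees. Next I refine the positions with depth.

```bash
cat >> h.py <<'E'
def near(P,c,r,z0,z1):
    m=(np.hypot(P[...,0]-c[0],P[...,1]-c[1])<r)&(P[...,2]>z0)&(P[...,2]<z1); return P[m]
def ring(n,d,c,r,z0,z1):
    q=near(cloud(n,d),c,r,z0,z1)
    if len(q)<8: return None
    (x,y),R=cv2.minEnclosingCircle(q[:,:2].astype(np.float32))
    h=cv2.convexHull(q[:,:2].astype(np.float32))[:,0]; f,fr=fitc(h)
    return len(q),np.round([x,y,R],4),np.round([*f,fr],4),np.round(np.median(q,0),4)
E
python3 - <<'E'
from h import *
for n in('top','side'):
    p,d=camera(n); print(n)
    for t,c,r,z0,z1 in [('lidB',(.459,-.312),.075,.01,.028),('knobB',(.459,-.312),.03,.05,.07),('lidS',(.493,.08),.06,.01,.028),('knobS',(.493,.08),.03,.05,.07),('jarB',(.612,.232),.075,.105,.135),('jarS',(.618,-.096),.06,.08,.11)]:
        print(t,*(ring(n,d,c,r,z0,z1) or ['none']))
    for t in('knob_big','knob_small','lid_big','lid_small','rim_big','rim_small'):
        print(t,[np.round(r['xyz'],3).tolist() for r in pinpoint(t,n)[:1]])
    for a in ((.649,-.279),(.661,.062),(.476,-.13),(.461,.198),(.425,.307)):
        q=near(cloud(n,d),a,.04,.03,.12); print(a,len(q),np.round([q.min(0),q.max(0)],3).tolist() if len(q) else '')
E
```

```text
top
lidB 1236 [ 0.4589 -0.3094  0.0562] [ 0.4592 -0.3094  0.0552] [ 0.4573 -0.3058  0.0185]
knobB 109 [ 0.4604 -0.3075  0.0156] [ 0.4592 -0.3077  0.0144] [ 0.4587 -0.3068  0.058 ]
lidS 655 [0.4946 0.0814 0.042 ] [0.4947 0.0814 0.0413] [0.4918 0.0806 0.0182]
knobS 107 [0.4944 0.0814 0.0148] [0.4942 0.0814 0.0143] [0.4944 0.0821 0.0583]
jarB 558 [0.6108 0.2296 0.0556] [0.6111 0.2295 0.0547] [0.6153 0.233  0.1146]
jarS 375 [ 0.6181 -0.0958  0.0416] [ 0.6179 -0.0958  0.0408] [ 0.6209 -0.0973  0.0897]
knob_big [[0.46, -0.317, 0.059]]
knob_small [[0.494, 0.08, 0.057]]
lid_big [[0.458, -0.31, -0.003]]
lid_small [[0.495, 0.079, 0.0]]
rim_big [[0.611, 0.23, 0.109]]
rim_small [[0.618, -0.098, 0.084]]
(0.649, -0.279) 165 [[0.628, -0.296, 0.031], [0.662, -0.264, 0.094]]
(0.661, 0.062) 147 [[0.643, 0.048, 0.031], [0.674, 0.08, 0.091]]
(0.476, -0.13) 148 [[0.463, -0.142, 0.032], [0.494, -0.111, 0.092]]
(0.461, 0.198) 149 [[0.447, 0.184, 0.031], [0.48, 0.216, 0.093]]
(0.425, 0.307) 343 [[0.402, 0.279, 0.031], [0.451, 0.334, 0.048]]
side
lidB 3331 [ 0.4599 -0.3104  0.0572] [ 0.4596 -0.3106  0.0558] 
[... 260 characters left out ...]
56 0.0571]
jarB 724 [0.6106 0.2279 0.058 ] [0.6112 0.2274 0.0558] [0.6108 0.2323 0.1136]
jarS 762 [ 0.6163 -0.0971  0.0421] [ 0.6172 -0.0977  0.0408] [ 0.6175 -0.0956  0.0879]
knob_big [[0.46, -0.31, 0.056]]
knob_small [[0.496, 0.084, 0.062]]
lid_big [[0.552, 0.441, 0.002]]
lid_small [[0.494, 0.08, 0.001]]
rim_big [[0.611, 0.232, 0.114]]
rim_small [[0.617, -0.095, 0.084]]
(0.649, -0.279) 589 [[0.628, -0.299, 0.03], [0.659, -0.267, 0.091]]
(0.661, 0.062) 366 [[0.643, 0.043, 0.03], [0.678, 0.073, 0.092]]
(0.476, -0.13) 486 [[0.463, -0.149, 0.03], [0.495, -0.118, 0.09]]
(0.461, 0.198) 337 [[0.447, 0.179, 0.03], [0.48, 0.208, 0.093]]
(0.425, 0.307) 329 [[0.4, 0.277, 0.03], [0.453, 0.331, 0.047]]
```

The two views agree within about 2 mm, and the heights check out against the given 58, 18, 120 and 95 mm. Next I go above the big lid.

```bash
cat >> h.py <<'E'
from scipy.spatial.transform import Rotation as Ro
def go(x,y,z):
    o=get_obs(); R=Ro.from_euler('xyz',o['tcp_rot'],degrees=True).as_matrix()
    print('delta',np.round(R.T@(np.array([x,y,z])-o['tcp_pos'])*1000,1),'t',round(o['time_s'],2),'F',np.round(o['contact_force'],1),'w',round(o['gripper_width'],4),'rot',np.round(o['tcp_rot'],2))
E
python3 -c "
from h import *
go(.4595,-.310,.13)"
```

```text
delta [ 373.6 -165.5  109.3] t 2.2 F [ 0.3  1.2 -0.2] w 0.0855 rot [179.99   0.    13.63]
```

move_arm([
  [0.7, 53, -24, 15, 0],
  [0.7, 107, -47, 31, 0],
  [0.7, 160, -71, 47, 0],
  [0.7, 213, -95, 62, 0],
  [0.7, 267, -118, 78, 0],
  [0.7, 320, -142, 94, 0],
  [0.7, 360, -160, 105, 0],
  [0.7, 374, -166, 109, 0],
  [0.7, 374, -166, 109, 0],
  [0.7, 374, -166, 109, 0],
])

```text
time_s: 3.45
tcp_pos: [0.4591, -0.3106, 0.1307]
tcp_rot: [179.9, 0.0, 13.6]
contact_force: [-0.3, -0.3, -0.2]
gripper_width: 0.0591
finger_force: 0.0
```

```bash
python3 - <<'E'
from h import *
p,d=save('side','side1.png')
print(ring('side',d,(.459,-.311),.075,.01,.028)); cv2.imwrite('pics/s1.png',cv2.resize(p[260:480,220:520,::-1],None,fx=2,fy=2))
go(.4595,-.310,.034)
E
```

```text
(3298, array([ 0.4596, -0.3104,  0.0569]), array([ 0.4595, -0.3106,  0.0558]), array([ 0.4524, -0.3212,  0.0181]))
delta [ 0.7 -0.6 96.8] t 3.5 F [-0.   0.2 -0.7] w 0.0597 rot [1.7994e+02 1.0000e-02 1.3540e+01]
```

View pics/s1.png

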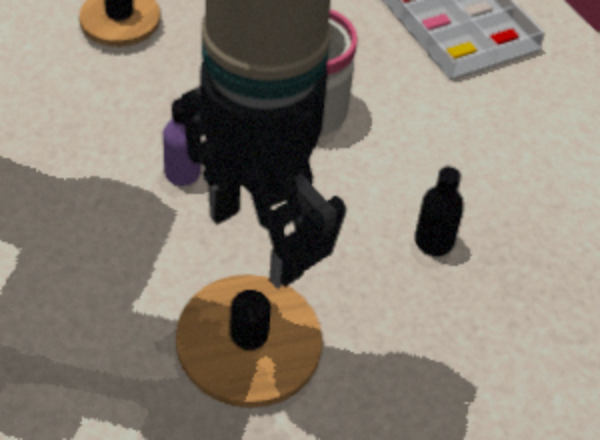

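The crop shows the open fingers straddling the axis above the knob at (250,318), with nothing in the way. I descend and grip.

move_arm([
  [0.7, 0, 0, 35, 0],
  [0.7, 0, 0, 70, 0],
  [0.7, 0, 0, 90, 0],
  [0.7, 0, 0, 97, 0],
  [0.7, 0, 0, 97, 0],
  [0.2, 0, 0, 97, 0],
  [0.2, 0, 0, 97, 0],
  [0.2, 0, 0, 97, 0],
  [0.2, 0, 0, 97, 0],
])

```text
time_s: 4.62
tcp_pos: [0.4605, -0.3102, 0.0346]
tcp_rot: [179.9, -0.1, 13.6]
contact_force: [-1.1, -1.6, 5.9]
gripper_width: 0.0288
finger_force: 59.3
```

move_arm([
  [0.2, 0, 0, -10, 0],
  [0.2, 0, 0, -35, 0],
  [0.2, 0, 0, -75, 0],
  [0.2, 0, 0, -115, 0],
  [0.2, 0, 0, -155, 0],
  [0.2, 0, 0, -180, 0],
  [0.2, 0, 0, -190, 0],
  [0.2, 0, 0, -190, 0],
])

```text
time_s: 5.62
tcp_pos: [0.4598, -0.3092, 0.2234]
tcp_rot: [180.0, -0.0, 13.6]
contact_force: [0.3, 0.9, -2.0]
gripper_width: 0.0287
finger_force: 59.3
```

```bash
cat >> h.py <<'E'
def held(n,r,tag=None):
    o=get_obs();x,y,z=o['tcp_pos']; p,d=camera(n); P=cloud(n,d)
    # disc points: below fingertips, bamboo-coloured
    hsv=cv2.cvtColor(p,cv2.COLOR_RGB2HSV); m=(hsv[...,1]>80)&(hsv[...,0]>8)&(hsv[...,0]<25)
    m&=(np.hypot(P[...,0]-x,P[...,1]-y)<r+.02)&(abs(P[...,2]-(z-.018))<.03)
    q=P[m]
    if len(q)<50: print(n,'few',len(q)); return
    t=q[q[:,2]>np.percentile(q[:,2],50)-.004]
    A=np.c_[t[:,:2]-[x,y],np.ones(len(t))]; s=np.linalg.lstsq(A,t[:,2],rcond=None)[0]
    h=cv2.convexHull(t[:,:2].astype(np.float32))[:,0]
    print(n,'N',len(t),'tilt deg',np.round(np.degrees(s[:2]),1),'top z-tcp',round(s[2]-z,4),'centre-tcp',np.round(fitc(h)[0]-[x,y],4),fitc(h)[1].round(4))
    return p
E
python3 - <<'E'
from h import *
for n in('top','side'):
    p=held(n,.056)
cv2.imwrite('pics/s2.png',cv2.resize(p[160:480,220:520,::-1],None,fx=1.8,fy=1.8))
go(.611,.2285,.2)
E
```

```text
top N 1021 tilt deg [-0.1 -0. ] top z-tcp -0.0159 centre-tcp [0.0008 0.0069] 0.0518
side N 3267 tilt deg [0.2 0.7] top z-tcp -0.0163 centre-tcp [-0.0016 -0.0017] 0.0551
delta [ 274.2 -486.4   22.6] t 5.72 F [ 0.1  0.3 -1.6] w 0.0285 rot [-1.7988e+02  9.0000e-02  1.3630e+01]
```

View pics/s2.png

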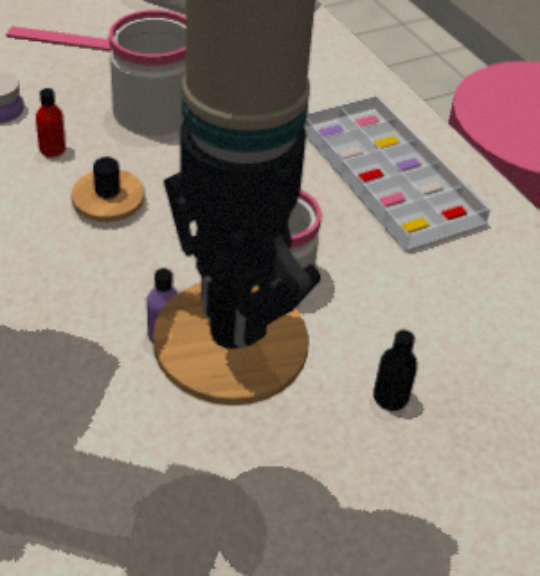

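The lid is held level: the disc is about 16 mm below the TCP at (230,345) in the crop. I carry it to the big jar.

move_arm([
  [0.2, 10, -18, 0, 0],
  [0.2, 30, -55, 0, 0],
  [0.2, 55, -97, 0, 0],
  [0.2, 79, -140, 0, 0],
  [0.2, 104, -184, 0, 0],
  [0.2, 129, -228, 0, 0],
  [0.2, 153, -272, 0, 0],
  [0.2, 178, -316, 0, 0],
  [0.2, 203, -360, 0, 0],
  [0.2, 227, -404, 0, 0],
])

```text
time_s: 6.98
tcp_pos: [0.5844, 0.1396, 0.2222]
tcp_rot: [-180.0, 0.1, 13.7]
contact_force: [0.4, -0.4, -1.2]
gripper_width: 0.0284
finger_force: 59.4
```

move_arm([
  [0.2, 22, -40, 5, 0],
  [0.2, 38, -67, 15, 0],
  [0.2, 46, -80, 25, 0],
  [0.2, 48, -83, 30, 0],
  [0.2, 48, -83, 30, 0],
  [0.2, 48, -83, 30, 0],
])

```text
time_s: 7.72
tcp_pos: [0.6124, 0.2275, 0.1937]
tcp_rot: [180.0, -0.0, 13.6]
contact_force: [0.5, -0.0, -0.6]
gripper_width: 0.0282
finger_force: 59.4
```

```bash
python3 - <<'E'
from h import *
for n in('top','side'):
    p=held(n,.056)
cv2.imwrite('pics/s3.png',cv2.resize(p[90:290,200:440,::-1],None,fx=2.5,fy=2.5))
go(.612,.2295,.184)
E
```

```text
top N 554 tilt deg [-0.  0.] top z-tcp -0.0159 centre-tcp [-0.003  -0.0017] 0.0534
side N 904 tilt deg [0.5 0.6] top z-tcp -0.0156 centre-tcp [-0.0014 -0.0028] 0.0561
delta [-0.1 -1.9 10. ] t 7.83 F [-0.1 -0.4 -1.3] w 0.0285 rot [ 1.7998e+02 -5.0000e-02  1.3550e+01]
```

View pics/s3.png

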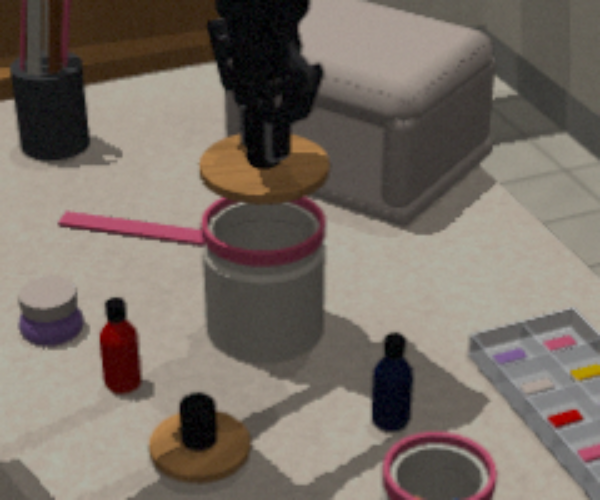

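The lid hovers level and centred over the big jar at (265,165), with the rim at (265,225). I descend, then press slowly.

move_arm([
  [0.2, 1, -2.5, 10, 0],
  [0.2, 1, -2.5, 25, 0],
  [0.2, 1, -2.5, 36, 0],
  [0.2, 1, -2.5, 42, 0],
  [0.2, 1, -2.5, 44, 0],
  [0.2, 1, -2.5, 46, 0],
  [0.2, 1, -2.5, 48, 0],
  [0.2, 1, -2.5, 50, 0],
  [0.2, 1, -2.5, 51, 0],
  [0.2, 1, -2.5, 51, 0],
])

```text
time_s: 9.07
tcp_pos: [0.6131, 0.2314, 0.1449]
tcp_rot: [180.0, -0.1, 13.6]
contact_force: [-2.4, -0.9, 8.3]
gripper_width: 0.0288
finger_force: 60.4
```

move_arm([
  [0.2, 0, 0, 1, 0],
  [0.2, 0, 0, 2, 0],
  [0.2, 0, 0, 3, 0],
  [0.2, 0, 0, 4, 0],
  [0.2, 0, 0, 5, 0],
  [0.2, 0, 0, 6, 0],
  [0.2, 0, 0, 7, 0],
  [0.2, 0, 0, 8, 0],
  [0.2, 0, 0, 8, 0],
])

```text
time_s: 10.2
tcp_pos: [0.6131, 0.2314, 0.1374]
tcp_rot: [180.0, -0.2, 13.6]
contact_force: [-3.0, -0.6, 10.0]
gripper_width: 0.0284
finger_force: 60.5
```

move_arm([
  [0.2, 0, 0, 0.7, 0],
  [0.2, 0, 0, 1.4, 0],
  [0.2, 0, 0, 2.1, 0],
  [0.2, 0, 0, 2.8, 0],
  [0.2, 0, 0, 2.8, 0],
])

```text
time_s: 10.82
tcp_pos: [0.6131, 0.2315, 0.1365]
tcp_rot: [180.0, -0.2, 13.6]
contact_force: [-6.1, -1.4, 18.2]
gripper_width: 0.0285
finger_force: 61.5
```

move_arm([
  [0.2, 0, 0, 0.7, 0],
  [0.2, 0, 0, 1.5, 0],
  [0.2, 0, 0, 2, 0],
  [0.2, 0, 0, 2, 0],
])

```text
time_s: 11.32
tcp_pos: [0.6131, 0.2315, 0.1365]
tcp_rot: [180.0, -0.3, 13.6]
contact_force: [-8.4, -2.1, 24.5]
gripper_width: 0.0284
finger_force: 62.1
```

It has stalled firmly. I relieve the preload, release, rise and look.

move_arm([
  [0.2, 0, 0, -2.5, 0],
  [0.2, 0, 0, -4, 0],
  [0.7, 0, 0, -4, 0],
  [0.7, 0, 0, -4, 0],
  [0.7, 0, 0, -4, 0],
  [0.7, 0, 0, -15, 0],
  [0.7, 0, 0, -40, 0],
  [0.7, 0, 0, -70, 0],
  [0.7, 0, 0, -80, 0],
  [0.0, 0, 0, -80, 0],
])

```text
time_s: 12.58
tcp_pos: [0.6131, 0.2314, 0.2102]
tcp_rot: [180.0, -0.1, 13.6]
contact_force: [-0.8, 0.1, -0.6]
gripper_width: 0.0428
finger_force: 0.0
```

```bash
cat >> h.py <<'E'
def plane(n,d,c,r,z0,z1):
    q=near(cloud(n,d),c,r,z0,z1); A=np.c_[q[:,:2]-c,np.ones(len(q))]
    w=np.ones(len(q),bool)
    for _ in range(4):
        s=np.linalg.lstsq(A[w],q[w,2],rcond=None)[0]; w=abs(A@s-q[:,2])<.003
    h=cv2.convexHull(q[w,:2].astype(np.float32))[:,0]
    print(n,w.sum(),'tilt',np.round(np.degrees(s[:2]),2),'z',s[2].round(4),'centre',*fitc(h))
E
python3 - <<'E'
from h import *
for n in('top','side'):
    p,d=save(n,n+'4.png'); plane(n,d,np.array((.612,.2305)),.07,.11,.135)
cv2.imwrite('pics/s4.png',cv2.resize(p[110:270,220:420,::-1],None,fx=3,fy=3))
go(.613,.2315,.165)
E
```

```text
top 618 tilt [ 0.39 -0.01] z 0.1206 centre [0.60755955 0.22934542] 0.051893957678366506
side 896 tilt [0.18 0.24] z 0.1205 centre [0.61254239 0.22876365] 0.0562939303357492
delta [ 1.1 -0.2 43.4] t 12.68 F [ 0.9 -0.3 -0.1] w 0.0278 rot [1.7999e+02 1.2000e-01 1.3620e+01]
```

View pics/s4.png

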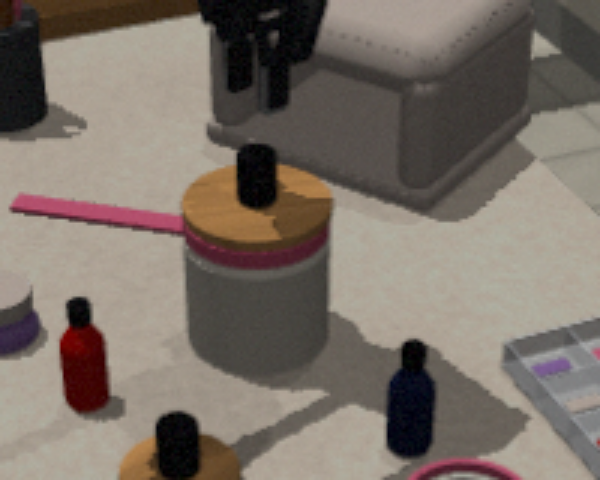

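The big lid is level on its jar (z 0.1205, tilt about 0.3°), at (257,200) in the crop. I confirm by pressing on the knob top with the fingers shut.

move_arm([
  [0, 0, 1, 15, 0],
  [0, 0, 1, 28, 0],
  [0, 0, 1, 34, 0],
  [0, 0, 1, 37, 0],
  [0, 0, 1, 39, 0],
  [0, 0, 1, 40.5, 0],
  [0, 0, 1, 42, 0],
  [0, 0, 1, 43.5, 0],
  [0, 0, 1, 45, 0],
])

```text
time_s: 13.8
tcp_pos: [0.6133, 0.2304, 0.168]
tcp_rot: [180.0, -0.2, 13.6]
contact_force: [-4.3, -2.2, 17.4]
gripper_width: -0.0001
finger_force: 9.0
```

move_arm([
  [0, 0, 0, 1, 0],
  [0, 0, 0, 2, 0],
  [0, 0, 0, 3, 0],
  [0, 0, 0, 4, 0],
  [0, 0, 0, 4, 0],
])

```text
time_s: 14.42
tcp_pos: [0.6133, 0.2304, 0.1679]
tcp_rot: [180.0, -0.3, 13.6]
contact_force: [-8.7, -2.6, 27.5]
gripper_width: -0.0
finger_force: 14.0
```

It held still at 27 N, so the knob top is at 0.160, which is home. I go on to the small lid.

move_arm([
  [0, 0, 0, -10, 0],
  [0.3, 0, 0, -40, 0],
  [0.7, 0, 0, -60, 0],
  [0.7, 0, 0, -60, 0],
])

```text
time_s: 14.92
tcp_pos: [0.6141, 0.2306, 0.2221]
tcp_rot: [180.0, -0.2, 13.6]
contact_force: [0.5, 0.1, 0.0]
gripper_width: 0.0545
finger_force: 0.0
```

```bash
python3 - <<'E'
from h import *
for n in('top','side'):
    p,d=camera(n)
    print(n,ring(n,d,(.493,.08),.06,.01,.028),ring(n,d,(.493,.08),.03,.05,.07))
    plane(n,d,np.array((.612,.2305)),.07,.11,.135)
go(.4948,.080,.14)
E
```

```text
top (651, array([0.4947, 0.0814, 0.0419]), array([0.4947, 0.0814, 0.0414]), array([0.4919, 0.0805, 0.0186])) (105, array([0.4946, 0.0815, 0.0149]), array([0.4946, 0.0815, 0.0145]), array([0.4946, 0.0821, 0.058 ]))
top 633 tilt [0.11 0.15] z 0.1205 centre [0.6120928  0.23134537] 0.05497568603580076
side (776, array([0.495 , 0.0791, 0.0431]), array([0.4951, 0.0794, 0.042 ]), array([0.4879, 0.0676, 0.0179])) (147, array([0.4966, 0.0809, 0.0171]), array([0.4952, 0.0803, 0.0153]), array([0.4942, 0.0754, 0.0575]))
side 884 tilt [0.22 0.48] z 0.1205 centre [0.61287775 0.22940488] 0.05622049346998841
delta [-149.8  118.3   79.8] t 15.03 F [ 0.1 -0.7 -0.2] w 0.06 rot [1.800e+02 6.000e-02 1.362e+01]
```

move_arm([
  [0.7, -35, 28, 0, 0],
  [0.7, -75, 59, 5, 0],
  [0.7, -112, 89, 30, 0],
  [0.7, -142, 112, 65, 0],
  [0.7, -150, 118, 80, 0],
  [0.7, -150, 118, 80, 0],
  [0.7, -150, 118, 80, 0],
])

```text
time_s: 15.9
tcp_pos: [0.4958, 0.0807, 0.1406]
tcp_rot: [-180.0, -0.0, 13.6]
contact_force: [0.0, -0.6, -0.0]
gripper_width: 0.0598
finger_force: 0.0
```

```bash
python3 -c "
from h import *
go(.4949,.080,.034)"
```

```text
delta [ -1.1   0.4 106.6] t 15.9 F [ 0.  -0.6 -0. ] w 0.0598 rot [-1.800e+02 -5.000e-02  1.363e+01]
```

move_arm([
  [0.7, -1, 0, 40, 0],
  [0.7, -1, 0, 80, 0],
  [0.7, -1, 0, 100, 0],
  [0.7, -1, 0, 106, 0],
  [0.7, -1, 0, 106, 0],
  [0.2, -1, 0, 106, 0],
  [0.2, -1, 0, 106, 0],
  [0.2, -1, 0, 106, 0],
  [0.2, -1, 0, 106, 0],
])

```text
time_s: 17.02
tcp_pos: [0.4951, 0.0802, 0.0357]
tcp_rot: [180.0, -0.2, 13.6]
contact_force: [-0.4, 0.1, 5.4]
gripper_width: 0.0286
finger_force: 59.0
```

move_arm([
  [0.2, 0, 0, -10, 0],
  [0.2, 0, 0, -35, 0],
  [0.2, 0, 0, -75, 0],
  [0.2, 0, 0, -115, 0],
  [0.2, 0, 0, -140, 0],
  [0.2, 0, 0, -150, 0],
  [0.2, 0, 0, -150, 0],
])

```text
time_s: 17.9
tcp_pos: [0.4939, 0.0801, 0.1846]
tcp_rot: [180.0, -0.0, 13.6]
contact_force: [0.1, -0.5, -0.3]
gripper_width: 0.0284
finger_force: 59.2
```

```bash
python3 - <<'E'
from h import *
for n in('top','side'): held(n,.042)
go(.6175,-.0965,.165)
E
```

```text
top N 317 tilt deg [-0.3 -0.4] top z-tcp -0.0173 centre-tcp [-0.0036 -0.001 ] 0.0384
side N 707 tilt deg [0.4 0.4] top z-tcp -0.0172 centre-tcp [-0.0005 -0.0026] 0.0419
delta [ 79.4 200.9  18.1] t 18.0 F [ 0.4 -0.1 -1.9] w 0.0286 rot [-1.7998e+02  1.4000e-01  1.3620e+01]
```

move_arm([
  [0.2, 8, 20, 0, 0],
  [0.2, 22, 56, 0, 0],
  [0.2, 38, 96, 0, 0],
  [0.2, 54, 136, 2, 0],
  [0.2, 69, 174, 8, 0],
  [0.2, 77, 194, 15, 0],
  [0.2, 79, 201, 18, 0],
  [0.2, 79, 201, 18, 0],
  [0.2, 79, 201, 18, 0],
])

```text
time_s: 19.12
tcp_pos: [0.6175, -0.0955, 0.1667]
tcp_rot: [-180.0, 0.0, 13.7]
contact_force: [0.1, 0.5, -1.1]
gripper_width: 0.0279
finger_force: 59.4
```

```bash
python3 - <<'E'
from h import *
for n in('top','side'): p=held(n,.042)
cv2.imwrite('pics/s5.png',cv2.resize(p[190:350,270:470,::-1],None,fx=3,fy=3))
go(.6174,-.0963,.165)
E
```

```text
top N 312 tilt deg [4.8 1.6] top z-tcp -0.0144 centre-tcp [-0.0094 -0.0037] 0.0334
side N 857 tilt deg [0.5 0.6] top z-tcp -0.0173 centre-tcp [-0.001  -0.0019] 0.0411
delta [-0.5  0.6  2.1] t 19.23 F [ 0.7 -0.4 -1.7] w 0.0284 rot [ 1.800e+02 -2.000e-02  1.369e+01]
```

View pics/s5.png

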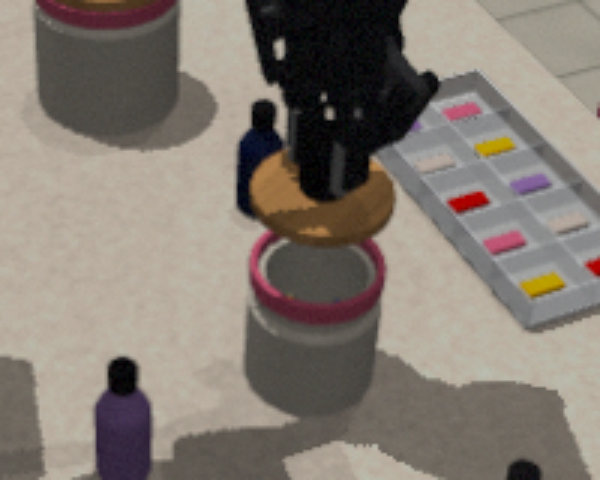

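The lid is level and centred over the small jar, with the disc at (322,195) and the rim at (317,272) in the crop. I descend.

move_arm([
  [0.2, 0, 0, 10, 0],
  [0.2, 0, 0, 23, 0],
  [0.2, 0, 0, 33, 0],
  [0.2, 0, 0, 39, 0],
  [0.2, 0, 0, 41, 0],
  [0.2, 0, 0, 43, 0],
  [0.2, 0, 0, 45, 0],
  [0.2, 0, 0, 46, 0],
  [0.2, 0, 0, 47, 0],
  [0.2, 0, 0, 47, 0],
])

```text
time_s: 20.48
tcp_pos: [0.6182, -0.0967, 0.1205]
tcp_rot: [180.0, -0.0, 13.6]
contact_force: [-1.5, 0.0, 5.2]
gripper_width: 0.0282
finger_force: 59.6
```

move_arm([
  [0.2, 0, 0, 1, 0],
  [0.2, 0, 0, 2, 0],
  [0.2, 0, 0, 3, 0],
  [0.2, 0, 0, 4, 0],
  [0.2, 0, 0, 5, 0],
  [0.2, 0, 0, 5, 0],
])

```text
time_s: 21.22
tcp_pos: [0.6183, -0.0967, 0.1166]
tcp_rot: [179.9, -0.1, 13.6]
contact_force: [-4.0, 2.0, 10.2]
gripper_width: 0.0286
finger_force: 60.1
```

move_arm([
  [0.2, 0, 0, 1, 0],
  [0.2, 0, 0, 2, 0],
  [0.2, 0, 0, 3, 0],
  [0.2, 0, 0, 4, 0],
  [0.2, 0, 0, 5, 0],
  [0.2, 0, 0, 6, 0],
  [0.2, 0, 0, 6, 0],
])

```text
time_s: 22.1
tcp_pos: [0.6183, -0.0967, 0.1126]
tcp_rot: [179.9, -0.1, 13.6]
contact_force: [-6.7, 1.5, 19.7]
gripper_width: 0.0285
finger_force: 61.4
```

move_arm([
  [0.2, 0, 0, 1, 0],
  [0.2, 0, 0, 2, 0],
  [0.2, 0, 0, 3, 0],
  [0.2, 0, 0, 3, 0],
])

```text
time_s: 22.6
tcp_pos: [0.6183, -0.0967, 0.1126]
tcp_rot: [179.9, -0.2, 13.6]
contact_force: [-10.9, 2.1, 33.5]
gripper_width: 0.0285
finger_force: 62.7
```

move_arm([
  [0.2, 0, 0, -3, 0],
  [0.2, 0, 0, -5, 0],
  [0.7, 0, 0, -5, 0],
  [0.7, 0, 0, -5, 0],
  [0.7, 0, 0, -5, 0],
  [0.7, 0, 0, -15, 0],
  [0.7, 0, 0, -40, 0],
  [0.7, 0, 0, -70, 0],
  [0.0, 0, 0, -80, 0],
  [0.0, 0, 0, -80, 0],
])

```text
time_s: 23.85
tcp_pos: [0.6185, -0.0967, 0.1861]
tcp_rot: [180.0, -0.1, 13.6]
contact_force: [0.0, -0.7, -0.4]
gripper_width: 0.0239
finger_force: 0.0
```

```bash
python3 - <<'E'
from h import *
for n in('top','side'):
    p,d=camera(n); plane(n,d,np.array((.6175,-.0965)),.055,.085,.11)
go(.618,-.0965,.143)
E
```

```text
top 241 tilt [0.57 0.51] z 0.0958 centre [ 0.61242761 -0.10564784] 0.03191445429618177
side 873 tilt [0.15 0.11] z 0.095 centre [ 0.6173662  -0.09825492] 0.04132036484062902
delta [ 0.6  0.2 41.4] t 23.95 F [0.5 0.6 0.1] w 0.0086 rot [-1.7995e+02  1.0000e-01  1.3620e+01]
```

The lid reads home. I add one confirming press on the knob top, as with the big one, then retreat.

move_arm([
  [0, 0, 0, 15, 0],
  [0, 0, 0, 28, 0],
  [0, 0, 0, 35, 0],
  [0, 0, 0, 38, 0],
  [0, 0, 0, 40, 0],
  [0, 0, 0, 42, 0],
  [0, 0, 0, 44, 0],
  [0, 0, 0, 46, 0],
  [0, 0, 0, 48, 0],
  [0, 0, 0, 48, 0],
])

```text
time_s: 25.2
tcp_pos: [0.6186, -0.0968, 0.1429]
tcp_rot: [179.9, -0.2, 13.6]
contact_force: [-6.7, 1.2, 22.7]
gripper_width: 0.0
finger_force: 11.2
```

move_arm([
  [0, 0, 0, -10, 0],
  [0, 0, 0, -40, 0],
  [0, -30, 20, -80, 0],
  [0, -80, 50, -110, 0],
  [0, -140, 80, -120, 0],
  [0, -200, 100, -120, 0],
  [0, -220, 110, -120, 0],
  [0, -220, 110, -120, 0],
])

```text
time_s: 26.2
tcp_pos: [0.4288, -0.2565, 0.2578]
tcp_rot: [180.0, -0.0, 13.4]
contact_force: [0.6, 1.5, -0.2]
gripper_width: -0.0001
finger_force: 0.0
```

```bash
python3 - <<'E'
from h import *
for n in('top','side'):
    p,d=save(n,n+'9.png'); plane(n,d,np.array((.6175,-.0965)),.055,.085,.11); plane(n,d,np.array((.612,.23)),.07,.11,.135)
print(get_obs()['tcp_pos'],get_obs()['time_s'])
E
```

```text
top 587 tilt [-0.18  0.52] z 0.0954 centre [ 0.61788407 -0.09647369] 0.041275288504202874
top 1170 tilt [0.07 0.04] z 0.1204 centre [0.6125877  0.23148351] 0.055483946477134435
side 872 tilt [0.32 0.49] z 0.095 centre [ 0.61755658 -0.09839267] 0.04144640107514234Traceback (most recent call last):
  File "<stdin>", line 3, in <module>
  File "h.py", line 47, in plane
    h=cv2.convexHull(q[w,:2].astype(np.float32))[:,0]
      ~~~~~~~~~~~~~~~~~~~~~~~~~~~~~~~~~~~~~~~~~~^^^^^
TypeError: 'NoneType' object is not subscriptable
```

View pics/side9.png

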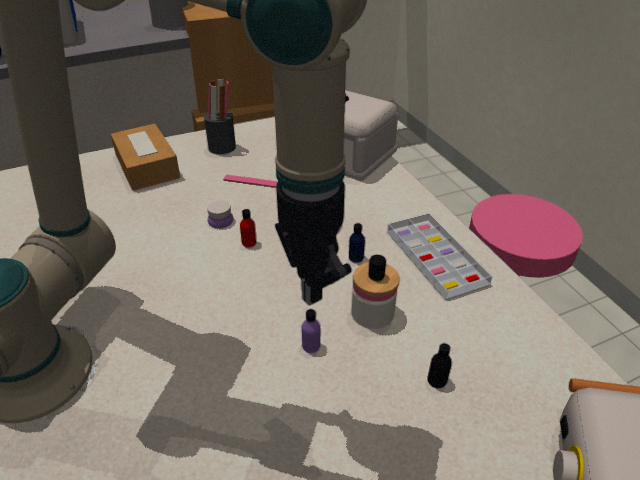

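The side view shows the small jar closed at (375,290), every bystander standing and the arm clear. The arm hides the big jar here, but the top depth confirms it (z 0.1204, tilt under 0.1°).

```bash
python3 -c "
from cell import *
print(job_done())"
```

```text
the job is handed in; nothing more can be done
None
```

Both lids are on their own jars, pressed fully down and released; depth readings put each disc within about 0.5 mm of its home height, nearly level, and the job is handed in.

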